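# Close the drill jig on a bronze collar

## Task

Shut the drill jig on the bronze collar that lies in its channel, ready for drilling: with the fingertips push the collar fully home into the V at the hinge end, push the open leaf down flat over it, and then push the swing latch across the leaf's tongue until it is against its stop pin. Only push: do not pick up the collar, and leave the things lying around the jig where they are. Finish with the hand clear of the jig.

Things in the scene. Friction and masses are not known exactly. Their poses are not given: they have to be found in the camera images.
- jig: drill jig, a dark steel base plate screwed to the bench, 170 mm long (jig x -80 to +90 mm), 96 mm wide, top at z = 14 mm. Origin on the bench under the middle of the channel; jig +x runs along the channel to the hinge, -x to its open mouth, z up. Hinge lugs at x = 60 mm, 50 mm high. Latch post at x -52, y -37 mm
- collar: the bronze collar lying flat in the mouth of the jig's channel on the base plate: a stepped ring 52 mm across its flange and 20 mm high, 0.18 kg, loose; origin at the centre of its underside, z up. It starts 20 to 42 mm short of home
- nest (a point): where the collar's origin is when home, seated against both faces of the 90 degree V (jig x +12, y 0, z 14 mm). The channel that leads there along jig x has two straight cheeks, inner faces at y -26.7 and +26.7 mm, outer at 38, from x -35 to +50 mm, tops at z = 36 mm; faces ground and oiled; its floor is the base plate
- leaf (a joint): angle of the leaf, rad: 0 shut (flat on the cheeks), grows as it opens, 1.57 upright; at the start it leans back past upright, away from the mouth; stop at 1.95. The hinge is stiff: the leaf stays wherever it is left and takes up to 4 N near its front end to move, all the way down
- leaf_hinge (a point): the leaf's hinge axis, parallel to jig y (jig x +60, z 40 mm). The leaf is a flat aluminium plate 8 mm thick centred on this axis, 74 mm wide, reaching 94 mm from it, then a tongue 22 mm wide to 126 mm. Its outer face (top when shut) is flat but for two drill bushes 4 mm proud and a 22 mm window, all 48 mm from the axis
- leaf_front (a point): point on the leaf's outer face, mid-width, 94 mm from the hinge axis, where the tongue begins. On the inner face a lip 30 mm wide and 16 mm deep, 77 to 85 mm from the axis, drops in front of the collar; if the collar is more than 3 mm short of home the lip lands on it and the leaf cannot shut
- latch (a joint): angle of the swing latch about its vertical pivot, rad: 0 locked (along jig +y over the tongue, against the stop pin); grows counter-clockwise seen from above as it opens; 1.57 points out along jig -x; starts at 1.75 to 2.15; stop at 2.4. It stays where left, takes about 1 N at the tab and passes over the tongue, 1.5 mm above it, only when the leaf is shut
- latch_pivot (a point): the latch's pivot axis at the bar's underside (jig x -52, y -37, z 45.5 mm). The bar is 14 mm wide, 9 mm thick and reaches 75 mm from the pivot. The stop pin that it meets when locked stands at jig x -40, y +36 mm, 54 mm high
- latch_tab (a point): top of the latch's upright thumb tab, 45 mm from the pivot, z = 72.5 mm; the tab is a flat plate standing along the bar, 26 mm long, 6 mm thick, its foot on the bar's top at z = 54.5 mm: push on its flat side
- spare_collar: a second, same collar standing on the bench beside the jig (to its +y side); origin at the centre of its underside; leave it alone
- pen: white marker pen with a red cap, 132 mm long, 20 mm thick, lying on the bench on the jig's -y side, roughly along the jig; origin at its centre on the bench; leave it alone
- punch: plain steel punch, a rod 120 mm long and 10 mm thick, lying on the bench to the right of the jig, beneath the arch of the flexible shaft; origin at its middle on the bench; leave it alone
There are look-alikes about, which are no part of the job. Leave any orange or red look-alike of the collar alone.

How it is judged:
On the way, in this order (a step that is already met when the one before it is completed fails the run):
1. the collar is home in the V while the leaf is still open (horizontal distance between collar and nest below 0.0035 m and value of joint leaf above 0.5 rad), for 0.1 s.
2. the leaf is shut over the collar while the latch is still off it (value of joint leaf below 0.03 rad and value of joint latch above 1 rad and horizontal distance between collar and nest below 0.005 m), for 0.1 s.
3. the latch is across the tongue, at its stop (value of joint latch below 0.12 rad and value of joint leaf below 0.03 rad), for 0.1 s.
At the end, for the whole second after the job is handed in: the collar lies flat on the base plate within 5 mm of its seat in the V, the leaf is shut (below 0.03 rad), the latch is across the tongue within 0.12 rad of its stop, and all is at rest (all of step 3 and horizontal distance between collar and nest below 0.005 m and z of collar in the frame of nest below 0.003 m and linear speed of collar below 0.02 m/s); the robot touches nothing.
It fails at once if the collar is lifted or tipped instead of pushed (z of collar in the frame of nest above 0.006 m or angle between collar's own z axis and vertical above 0.3 rad).
It fails at once if a thing lying around the jig is moved by more than 15 mm (distance of any of spare_collar, pen, punch from where it was at the start of the episode above 0.015 m).
It also fails if it takes over 54 s, if anything falls off the work surface, if the arm or the gripper's body presses on something with over 40 N, if the wrist force passes 120 N, or if a joint passes its speed limit or range.

## Robot

A 6-joint arm with a two-finger parallel gripper is mounted at the origin on a cart in front of the work surface, level with it; the furniture and walls round the work are solid. World frame = base frame: x ahead of the robot, y to its left, z up, the work surface at z = 0. Lengths are in m, angles in rad, forces in N, time in s.
With the tool pointing down it reaches from about 0.35 to 0.875 m from the base axis. Payload 4.2 kg.
Tool frame: the origin (TCP) lies midway between the tips of the shut fingers; the grasp point (between the pads) lies 19 mm behind it (manip.grasp_offset is the distance from the TCP to the grasp point, in m); z points along the fingers, y is the direction in which the jaws open and shut (so a half turn about z gives the same grasp; the last joint's range is limited). The gripper opens to 85 mm and grips with 20 to 120 N. Pads are 22 mm wide; open, the fingers measure 114 mm over their backs; the gripper's body (76 mm by 85 mm) begins 54 mm behind the grasp point. The pads swing forward as they close: fully open they stand 13 mm farther back than shut.
Start: joints at [-1.028, 0.385, 0.008, 0, -1.194, -0.259], TCP at [0.175, -0.6, 0.231] pointing down, gripper open.
Joint ranges: [-3.14, 3.14], [-1.21, 2.06], [-1.07, 1.41], [-3.16, 2.05], [-2.99, -0.16], [-3.1, 3.1]. Speed limits (rad/s): [2.79, 2.79, 3.14, 3.14, 3.14, 3.14].

## Interface

Orientations are given as a rotation vector (axis times angle).
In Python, from rig import sensors, optics, order, manip gives the robot as it stands. The module is installed in compiled form; this text tells all that it offers.
- The arm moves only by the shell command python3 -m handwheel 'ROWS' [OPENING]. ROWS is JSON, a list of rows, each an object with "delta_pos": the shift along the tool's x, y, z normalised to -1 to 1, where 1 is 0.03 m, a list of three; "angular": the turn, a rotation vector about the tool's x, y, z normalised to -1 to 1, where 1 is 180 degrees, a list of three. In form: [{"delta_pos": [dx, dy, dz], "angular": [rx, ry, rz]}, ...]. A call has 1 to 5 rows; each row shifts and turns the commanded pose from where the row before left it, along the tool's axes as they then stand; what a row does not reach is not made up. A row lasts 1/12 s, in which the tool goes at most 41.7 mm and 7.16 degrees, less where a joint would pass 70% of its speed; a pose out of reach is approached as far as the arm can. A call with a number of a shift or a turn outside -1 to 1 is refused whole. A call with a gripper value outside its range is refused whole. OPENING is the opening, from -1 (shut) to 1 (fully open), set as the call begins (- or left out, the last holds). The fingers move at their own pace and stop on an object; the grip force is fixed at half the most. Time passes only in rows, so rows that do not move let the fingers close. It gives the time, the measured TCP pose, the force and the opening at its end, in the units of the state.
- sensors.read_state(): the state, without advancing time (a new reading comes with each control period).
- optics.grab_frame(name): name is "scene" or "top" or "wrist"; returns the picture (400x640x3 uint8, red, green, blue); there is no depth.
- optics.camera_params(name): a dict with "K" (3x3 intrinsics, pixels), "origin" and "attitude" of the camera in the world; the wrist camera has in their place "mount" (4x4, takes a point from camera to tool coordinates, whose origin is the TCP and whose axes are the flange's). Camera axes: x right, y down, z forward; pixel columns grow to the right and rows downward; lengths in m; the calibration is good to about 2 mm. The wrist camera is an equidistant fisheye: a pixel r from the principal point sees the ray r / f radians off the axis. A picture is of the moment at which its call begins: read the wrist's pose just before it. camera_params takes no time and is no camera call.
- order.sign_off(): hands the job in, once; it reports no verdict.
The state is a dict: "time": time; "q": joint angles; "joint_vel": joint speeds; "effort": joint torques, N m; "position": TCP position; "tool_rot": TCP orientation; "wrist_force": force on the tool from outside, world axes, zero at the start; "torque": the same for the moment, N m; "opening": finger opening in m.
Only numpy, scipy, OpenCV 4.12 (cv2) and the standard library are available. Lean on these libraries where they do the work, as an engineer would, in place of code of your own. Each camera call takes 0.05 s, during which the arm holds its last target.

## Working session

There is one attempt and no reset: what is moved stays moved. The work goes in short steps, Python scripts to look and compute and a shell command to move; the robot and the scene stay as the last step left them, time stands still between calls to the robot, and variables do not carry over. Pictures are saved under pics/ and viewed, and the job is handed in when it is done.

```bash
mkdir -p pics; ls; python3 - <<'E'
from rig import sensors, optics, order, manip
import cv2, numpy as np
np.set_printoptions(precision=4,suppress=True)
for n in ["scene","top"]:
    p=optics.camera_params(n); print(n,p)
    cv2.imwrite(f"pics/{n}0.png",cv2.cvtColor(optics.grab_frame(n),cv2.COLOR_RGB2BGR))
print(optics.camera_params("wrist"))
s=sensors.read_state(); print(s)
print(manip.grasp_offset)
E
```

```text
pics
scene {'K': array([[514.3936,   0.    , 316.6471],
       [  0.    , 514.3936, 199.8893],
       [  0.    ,   0.    ,   1.    ]]), 'origin': array([0.0116, 0.8107, 0.9809]), 'attitude': array([-0.8533,  2.619 , -0.9454])}
top {'K': array([[453.6126,   0.    , 323.9001],
       [  0.    , 453.6126, 194.1944],
       [  0.    ,   0.    ,   1.    ]]), 'origin': array([0.3245, 0.1861, 0.9079]), 'attitude': array([-2.1186,  2.1253, -0.1245])}
{'K': array([[309.7069,   0.    , 319.9695],
       [  0.    , 309.7069, 198.6696],
       [  0.    ,   0.    ,   1.    ]]), 'mount': array([[-0.    , -0.9611, -0.2762,  0.0696],
       [ 1.    ,  0.0004, -0.0015, -0.0005],
       [ 0.0016, -0.2762,  0.9611, -0.1427],
       [ 0.    ,  0.    ,  0.    ,  1.    ]])}
{'time': 0.1, 'q': array([-1.0284,  0.3855,  0.0068, -0.0004, -1.194 , -0.2586]), 'joint_vel': array([ 0.0002, -0.002 ,  0.0026,  0.0019, -0.0021, -0.0005]), 'effort': array([ -0.0027, -39.3318,  18.8929,   4.1981,  -0.0027,  -0.    ]), 'position': array([ 0.1749, -0.5995,  0.2303]), 'tool_rot': array([ 0.444 , -3.1097, -0.003 ]), 'wrist_force': array([ 0.0863,  0.2081, -0.4779]), 'torque': array([-0.0153,  0.0193, -0.0104]), 'opening': 0.08570200652793522}
0.0187
```

View pics/scene0.png

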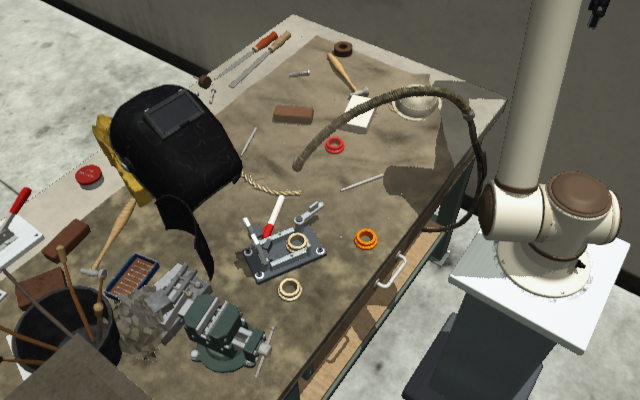

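View pics/top0.png

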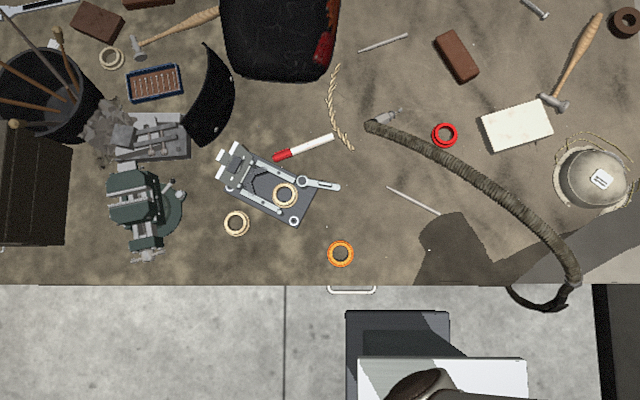

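```bash
python3 - <<'E'
import cv2
a=cv2.imread("pics/top0.png")[125:265,200:375]; cv2.imwrite("pics/topc.png",cv2.resize(a,None,fx=4.5,fy=4.2,interpolation=cv2.INTER_CUBIC))
a=cv2.imread("pics/scene0.png")[185:310,225:385]; cv2.imwrite("pics/scenec.png",cv2.resize(a,None,fx=4.8,fy=4.8,interpolation=cv2.INTER_CUBIC))
E
```

```text
(no output)
```

View pics/topc.png

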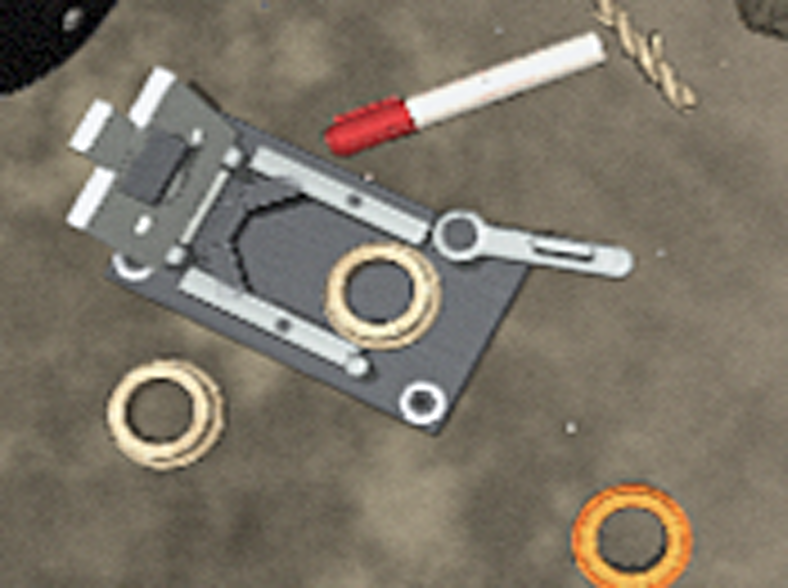

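View pics/scenec.png

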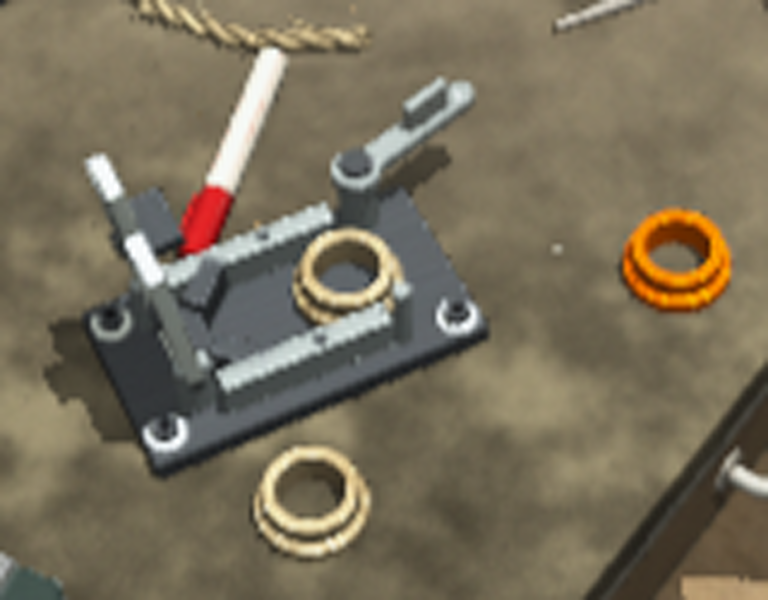

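```bash
cat > h.py <<'E'
import numpy as np, cv2
from scipy.spatial.transform import Rotation as R
from scipy.optimize import least_squares
from rig import sensors, optics
np.set_printoptions(precision=4,suppress=True)
def proj(n,P):
    p=optics.camera_params(n); P=np.atleast_2d(P)
    c=(P-p["origin"])@R.from_rotvec(p["attitude"]).as_matrix()
    return np.c_[c[:,0]/c[:,2],c[:,1]/c[:,2]]*p["K"][0,0]+p["K"][:2,2]
def ray(n,uv,z):
    p=optics.camera_params(n); uv=np.asarray(uv,float)
    d=R.from_rotvec(p["attitude"]).as_matrix()@np.r_[(uv-p["K"][:2,2])/p["K"][0,0],1]
    return p["origin"]+d*(z-p["origin"][2])/d[2]
def tri(a,b):
    A=[];B=[]
    for n,uv in (("top",a),("scene",b)):
        p=optics.camera_params(n)
        d=R.from_rotvec(p["attitude"]).as_matrix()@np.r_[(np.array(uv)-p["K"][:2,2])/p["K"][0,0],1]
        d/=np.linalg.norm(d); M=np.eye(3)-np.outer(d,d); A.append(M);B.append(M@p["origin"])
    return np.linalg.lstsq(np.vstack(A),np.hstack(B),rcond=None)[0]
E
python3 - <<'E'
from h import *
tc=lambda u,v:(200+u/4.503,125+v/4.2)
sc=lambda u,v:(225+u/4.8,185+v/4.8)
obs=[("top",tc(462,235),(-52,-37,54.5)),("top",tc(357,366),(-40,36,54)),("top",tc(437,433),(-80,48,14)),("top",tc(108,278),(90,48,14)),
("scene",sc(401,287),(-40,36,54)),("scene",sc(354,162),(-52,-37,54.5)),("scene",sc(487,328),(-80,48,14)),("scene",sc(153,462),(90,48,14)),("scene",sc(85,318),(90,-48,14))]
def W(x,P):
    c,s=np.cos(x[2]),np.sin(x[2]); P=np.array(P)/1000
    return np.array([x[0]+c*P[0]-s*P[1],x[1]+s*P[0]+c*P[1],P[2]])
def f(x): return np.concatenate([(proj(n,W(x,P))[0]-uv) for n,uv,P in obs])
r=least_squares(f,[.36,.26,1.1],loss="soft_l1"); print(r.x,f(r.x).reshape(-1,2))
for n,uv,P in obs:
    print(n,P,ray(n,uv,P[2]/1000)-W(r.x,P))
x=r.x; c,s=np.cos(x[2]),np.sin(x[2])
def loc(w): d=w[:2]-x[:2]; return np.array([c*d[0]+s*d[1],-s*d[0]+c*d[1],w[2]])
print("latch end",loc(ray("top",tc(622,262),.0545)), "collar",loc(ray("top",tc(380,291),.034)),loc(ray("scene",sc(350,265),.034)))
print("latch tri",loc(tri(tc(622,262),sc(463,93))))
# leaf tongue tip mid
print("tongue",loc(tri(tc(88,125),sc(97,160))))
for P in [(-52,-37,54.5),(-40,36,54),(12,0,14),(60,0,40)]: print(P,W(x,P))
print("spare",ray("top",tc(160,410),.02),"pen ends",ray("top",tc(335,140),.01),ray("top",tc(600,45),.01))
E
```

```text
[0.4756 0.325  1.1051] [[-0.7766 -0.1311]
 [-0.4733 -0.1887]
 [-0.4082  0.5681]
 [-2.0811 -0.1266]
 [ 0.1887 -0.8886]
 [ 0.5211 -0.233 ]
 [ 0.9591 -2.0798]
 [ 1.178   0.0424]
 [-0.9112 -2.3846]]
top (-52, -37, 54.5) [-0.0003 -0.0015 -0.    ]
top (-40, 36, 54) [-0.0004 -0.0009  0.    ]
top (-80, 48, 14) [ 0.0011 -0.0008  0.    ]
top (90, 48, 14) [-0.0003 -0.0042  0.    ]
scene (-40, 36, 54) [-0.0011  0.0021  0.    ]
scene (-52, -37, 54.5) [0.0006 0.0012 0.    ]
scene (-80, 48, 14) [-0.0015  0.0059  0.    ]
scene (90, 48, 14) [0.0021 0.0014 0.    ]
scene (90, -48, 14) [-0.0061  0.0037  0.    ]
latch end [-0.1201 -0.0564  0.0545] collar [-0.0302 -0.0006  0.034 ] [-0.0286  0.0027  0.034 ]
latch tri [-0.1194 -0.0577  0.0451]
tongue [ 0.0766 -0.0021  0.1698]
(-52, -37, 54.5) [0.4853 0.262  0.0545]
(-40, 36, 54) [0.4255 0.3055 0.054 ]
(12, 0, 14) [0.481  0.3358 0.014 ]
(60, 0, 40) [0.5025 0.3786 0.04  ]
spare [0.4086 0.3959 0.02  ] pen ends [0.5408 0.3223 0.01  ] [0.587  0.2022 0.01  ]
```

```bash
python3 - <<'E'
from h import *
T=np.array([(370,126),(400,133),(440,148),(480,170),(515,197),(545,227),(565,252),(577,275),(570,295),(545,307)],float)
S=np.array([(298,167),(310,150),(330,128),(360,107),(400,93),(440,87),(465,100),(478,130),(485,155),(478,185),(462,212),(430,229)],float)
D=np.vstack([S[i]+(S[i+1]-S[i])*np.linspace(0,1,12)[:,None] for i in range(len(S)-1)])
for t in T:
    b=[]
    for d in D:
        P=tri(t,d); e=np.linalg.norm(proj("top",P)[0]-t)+np.linalg.norm(proj("scene",P)[0]-d); b.append((e,*P,*d))
    b.sort(); print(t,np.array(b[0]),np.array(b[1][:4]))
E
```

```text
[370. 126.] [  1.2195   0.5944   0.1287   0.0451 298.     167.    ] [1.89   0.5911 0.129  0.0532]
[400. 133.] [  0.5355   0.5551   0.0821   0.1296 320.9091 138.    ] [0.9023 0.5595 0.0813 0.1195]
[440. 148.] [  0.1856   0.5135   0.0253   0.1834 349.0909 114.6364] [2.5477 0.5185 0.0242 0.1735]
[480. 170.] [  0.858    0.4705  -0.0294   0.2089 378.1818 100.6364] [ 3.3804  0.4756 -0.0299  0.2018]Traceback (most recent call last):
  File "<stdin>", line 8, in <module>
  File "h.py", line 7, in proj
    p=optics.camera_params(n); P=np.atleast_2d(P)
ValueError: time passes only in moves, steps and waits
```

```bash
sed -i 's/^def proj/_c={}\ndef cp(n):\n    if n not in _c: _c[n]=optics.camera_params(n)\n    return _c[n]\ndef proj/; s/p=optics.camera_params(n)/p=cp(n)/' h.py; sed -i 's/_c\[n\]=cp/_c[n]=optics.camera_params/' h.py; python3 - <<'E'
from h import *
T=np.array([(480,170),(500,185),(515,197),(545,227),(565,252),(577,275),(570,295),(545,307)],float)
S=np.array([(360,107),(400,93),(440,87),(465,100),(478,130),(485,155),(478,185),(462,212),(430,229)],float)
D=np.vstack([S[i]+(S[i+1]-S[i])*np.linspace(0,1,12)[:,None] for i in range(len(S)-1)])
for t in T:
    b=[]
    for d in D:
        P=tri(t,d); e=np.linalg.norm(proj("top",P)[0]-t)+np.linalg.norm(proj("scene",P)[0]-d); b.append((e,*P,*d))
    b.sort(); print(t,np.array(b[0]),np.array(b[1][:4]))
print(sensors.read_state()["time"])
E
```

```text
[480. 170.] [  0.858    0.4705  -0.0294   0.2089 378.1818 100.6364] [ 3.3804  0.4756 -0.0299  0.2018]
[500. 185.] [  0.4637   0.4461  -0.0548   0.2183 392.7273  95.5455] [ 3.9284  0.4413 -0.0542  0.2251]
[515. 197.] [  1.5154   0.4276  -0.0737   0.2235 403.6364  92.4545] [ 3.0608  0.4234 -0.0743  0.2269]
[545. 227.] [  2.1285   0.3821  -0.1107   0.2315 429.0909  88.6364] [ 2.6089  0.3783 -0.1117  0.234 ]
[565. 252.] [  0.2328   0.3722  -0.6106  -0.7571 453.2727 216.6364] [ 1.4794  0.3435 -0.1469  0.2132]
[577. 275.] [  0.4468   0.2983  -0.4923  -0.4511 472.1818 194.8182] [ 0.6001  0.3095 -0.1844  0.1666]
[570. 295.] [  0.0522   0.2591  -0.3278  -0.1596 481.1818 171.3636] [ 0.3667  0.2739 -0.2091  0.0874]
[545. 307.] [  0.4482   0.239   -0.2362  -0.0789 480.5455 174.0909] [ 0.5836  0.2386 -0.2426 -0.0954]
0.1
```

```bash
python3 -m handwheel '[{"delta_pos":[-0.4,0.6,-1],"angular":[0,0,0]},{"delta_pos":[-0.4,0.6,-1],"angular":[0,0,0]},{"delta_pos":[-0.4,0.6,-1],"angular":[0,0,0]},{"delta_pos":[-0.4,0.6,-1],"angular":[0,0,0]},{"delta_pos":[-0.4,0.6,-1],"angular":[0,0,0]}]' -1
```

```text
time: 0.52
position: [0.2074, -0.4955, 0.3822]
tool_rot: [0.444, -3.11, -0.002]
wrist_force: [0.7, -0.5, 0.3]
opening: 0.0256
```

```bash
for i in 1 2; do python3 -m handwheel '[{"delta_pos":[-0.75,1,0],"angular":[0,0,0]},{"delta_pos":[-0.75,1,0],"angular":[0,0,0]},{"delta_pos":[-0.75,1,0],"angular":[0,0,0]},{"delta_pos":[-0.75,1,0],"angular":[0,0,0]},{"delta_pos":[-0.75,1,0],"angular":[0,0,0]}]'; done
```

```text
time: 0.93
position: [0.2733, -0.3195, 0.3809]
tool_rot: [0.443, -3.11, -0.001]
wrist_force: [1.6, 0.0, -0.4]
opening: 0.0001
time: 1.35
position: [0.3391, -0.144, 0.3813]
tool_rot: [-0.444, 3.11, 0.0]
wrist_force: [0.4, 0.1, 0.0]
opening: -0.0005
```

```bash
for i in 1 2; do python3 -m handwheel '[{"delta_pos":[-0.575,0.97,0],"angular":[0,0,0]},{"delta_pos":[-0.575,0.97,0],"angular":[0,0,0]},{"delta_pos":[-0.575,0.97,0],"angular":[0,0,0]},{"delta_pos":[-0.575,0.97,0],"angular":[0,0,0]},{"delta_pos":[-0.575,0.97,0],"angular":[0,0,0]}]'; done
python3 -m handwheel '[{"delta_pos":[0,0,0],"angular":[0,0,-0.0378]},{"delta_pos":[0,0,0],"angular":[0,0,-0.0378]},{"delta_pos":[0,0,0],"angular":[0,0,-0.0378]},{"delta_pos":[0,0,0],"angular":[0,0,-0.0378]},{"delta_pos":[0,0,0],"angular":[0,0,-0.0378]}]'
python3 -m handwheel '[{"delta_pos":[0,0,1],"angular":[0,0,-0.0378]},{"delta_pos":[0,0,1],"angular":[0,0,-0.0378]},{"delta_pos":[0,0,1],"angular":[0,0,0]},{"delta_pos":[0,0,0],"angular":[0,0,0]}]'
python3 - <<'E'
from h import *
s=sensors.read_state(); M=R.from_rotvec(s["tool_rot"]).as_matrix(); print(s["position"],s["q"],M)
print(np.degrees(np.arctan2(M[1,0],M[0,0])))
cv2.imwrite("pics/w1.png",cv2.cvtColor(optics.grab_frame("wrist"),cv2.COLOR_RGB2BGR))
E
```

```text
time: 1.77
position: [0.3811, 0.0197, 0.3812]
tool_rot: [-0.445, 3.11, 0.0]
wrist_force: [1.0, -0.1, 0.0]
opening: -0.0
time: 2.18
position: [0.4233, 0.1835, 0.381]
tool_rot: [0.445, -3.109, 0.0]
wrist_force: [0.1, -0.1, -0.1]
opening: 0.0001
time: 2.6
position: [0.4233, 0.182, 0.3807]
tool_rot: [1.343, -2.839, 0.0]
wrist_force: [0.6, -0.6, -0.0]
opening: -0.0003
time: 2.93
position: [0.42, 0.1798, 0.285]
tool_rot: [1.653, -2.655, -0.001]
wrist_force: [-0.4, -0.6, -1.1]
opening: 0.0001
[0.42   0.1798 0.285 ] [ 0.7597  0.062  -0.2793 -0.0033 -1.2426 -1.2155] [[-0.4411 -0.8974 -0.0117]
 [-0.8974  0.4412 -0.0068]
 [ 0.0113  0.0075 -0.9999]]
-116.17824734864885
```

View pics/w1.png

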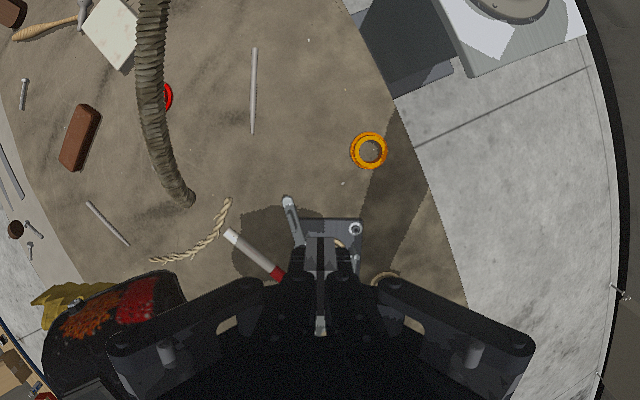

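```bash
cat >> h.py <<'E'
J=np.array([0.4756,0.3250,1.1051])
def loc(w):
    c,s=np.cos(J[2]),np.sin(J[2]); d=np.asarray(w)[:2]-J[:2]
    return np.array([c*d[0]+s*d[1],-s*d[0]+c*d[1],w[2]])
def wray(uv,z,s=None):
    s=s or sensors.read_state(); p=cp("wrist")
    d=(np.array(uv)-p["K"][:2,2])/p["K"][0,0]; th=np.linalg.norm(d)
    v=np.r_[d/th*np.sin(th),np.cos(th)]
    Rm=R.from_rotvec(s["tool_rot"]).as_matrix(); m=p["mount"]
    o=s["position"]+Rm@m[:3,3]; v=Rm@m[:3,:3]@v
    return o+v*(z-o[2])/v[2]
def st():
    s=sensors.read_state(); M=R.from_rotvec(s["tool_rot"]).as_matrix()
    a=np.array([[np.cos(J[2]),-np.sin(J[2]),0],[np.sin(J[2]),np.cos(J[2]),0],[0,0,1]])
    print("t",s["time"],"jig",loc(s["position"]),"F jig",a.T@s["wrist_force"],"open",s["opening"]); print((a.T@M).round(3))
E
python3 - <<'E'
from h import *
st()
print(loc(wray((361,220),.014)),"exp -80 48"); print(loc(wray((288,201),.0545))); print(loc(wray((355,229),.016)))
E
python3 -m handwheel '[{"delta_pos":[-0.45,0.1,1],"angular":[0,0,0]},{"delta_pos":[-0.45,0.1,1],"angular":[0,0,0]},{"delta_pos":[-0.45,0.1,1],"angular":[0,0,0]},{"delta_pos":[-0.45,0.1,1],"angular":[0,0,0]},{"delta_pos":[-0.5,0.1,1],"angular":[0,0,0]}]'
python3 -c "
from h import *
st()"
```

```text
t 2.9833 jig [-0.153  -0.017   0.2887] F jig [0.7162 0.5436 1.24  ] open -0.00032359405443700657
[[-1.    -0.009 -0.007]
 [-0.009  1.     0.003]
 [ 0.007  0.003 -1.   ]]
[-0.0744  0.0425  0.014 ] exp -80 48
[-0.1136 -0.0577  0.0545]
[-0.0613  0.0342  0.016 ]
time: 3.4
position: [0.4421, 0.2523, 0.1426]
tool_rot: [-1.66, 2.662, 0.001]
wrist_force: [0.1, 0.5, 0.7]
opening: -0.0
t 3.4 jig [-0.08   -0.0027  0.1426] F jig [0.4761 0.1035 0.694 ] open -5.858976109011256e-06
[[-1.    -0.01   0.004]
 [-0.01   1.    -0.002]
 [-0.004 -0.002 -1.   ]]
```

```bash
python3 -m handwheel '[{"delta_pos":[0,0.1,0.5],"angular":[0,0,0]},{"delta_pos":[0,0,0],"angular":[0,0,0]}]'
python3 - <<'E'
from h import *
st()
a=cv2.cvtColor(optics.grab_frame("wrist"),cv2.COLOR_RGB2BGR); cv2.imwrite("pics/w2.png",a)
cv2.imwrite("pics/w2c.png",cv2.resize(a[140:360,200:480],None,fx=2.7,fy=2.7))
E
```

```text
time: 3.57
position: [0.4372, 0.252, 0.1245]
tool_rot: [1.66, -2.661, 0.002]
wrist_force: [-0.3, -0.0, -0.5]
opening: 0.0002
t 3.5667 jig [-0.0824  0.0015  0.1245] F jig [-0.156   0.2214 -0.5399] open 0.00015238190940169375
[[-1.    -0.01  -0.005]
 [-0.01   1.     0.001]
 [ 0.005  0.001 -1.   ]]
```

View pics/w2c.png

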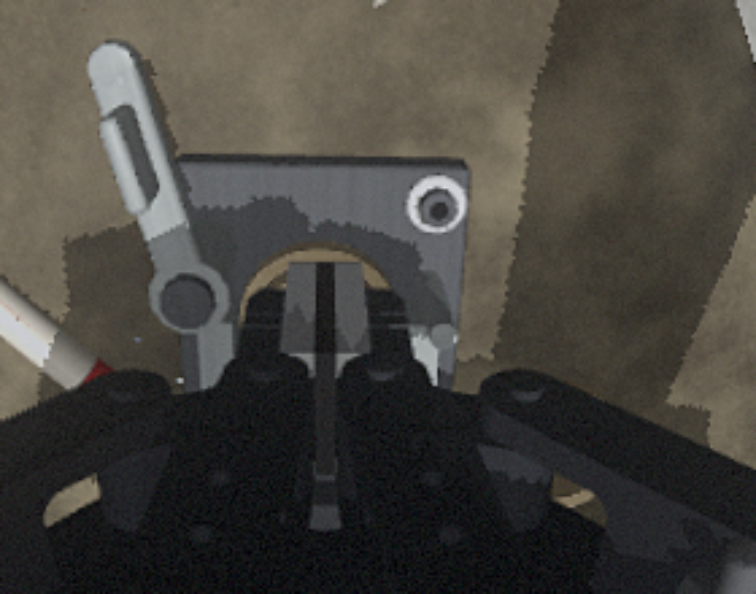

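```bash
python3 - <<'E'
from h import *
f=lambda u,v:(200+u/2.7,140+v/2.7)
for n,uv,z in [("corner -80,48",(468,166),.014),("corner -80 -48",(182,163),.014),("pivot -52 -37",(188,300),.0545),("pin -40 36",(443,334),.054),("latch tip",(112,52),.0545),("tab",(130,165),.0725),("collar rear",(322,249),.022)]:
    print(n,loc(wray(f(*uv),z)))
E
```

```text
corner -80,48 [-0.0769  0.0462  0.014 ]
corner -80 -48 [-0.0768 -0.0457  0.014 ]
pivot -52 -37 [-0.0478 -0.0387  0.0545]
pin -40 36 [-0.0375  0.0351  0.054 ]
latch tip [-0.119  -0.0566  0.0545]
tab [-0.0932 -0.0487  0.0725]
collar rear [-0.0511 -0.0005  0.022 ]
```

```bash
sed -i 's/^J=.*/J=np.array([0.4766,0.3267,1.1051])/' h.py
python3 -m handwheel '[{"delta_pos":[0,-0.05,0.9],"angular":[0,0,0]},{"delta_pos":[0,0,0.9],"angular":[0,0,0]},{"delta_pos":[0,0,0.9],"angular":[0,0,0]},{"delta_pos":[0,0,0.7],"angular":[0,0,0]},{"delta_pos":[0,0,0],"angular":[0,0,0]}]'
python3 -c "
from h import *
st()"
```

```text
time: 4.03
position: [0.439, 0.2505, 0.0233]
tool_rot: [1.66, -2.664, 0.001]
wrist_force: [-0.9, 0.4, -0.1]
opening: 0.0
t 4.0333 jig [-0.085  -0.0006  0.0233] F jig [-0.1026  0.9955 -0.0524] open 2.078733213600131e-05
[[-1.    -0.009 -0.003]
 [-0.009  1.     0.001]
 [ 0.003  0.001 -1.   ]]
```

```bash

python3 -m handwheel '[{"delta_pos":[0,0,0.14],"angular":[0,0,0]},{"delta_pos":[-0.3,0,0],"angular":[0,0,0]},{"delta_pos":[-0.2,0,0],"angular":[0,0,0]},{"delta_pos":[-0.15,0,0],"angular":[0,0,0]},{"delta_pos":[-0.15,0,0],"angular":[0,0,0]}]'
python3 -m handwheel '[{"delta_pos":[-0.15,0,0],"angular":[0,0,0]},{"delta_pos":[-0.15,0,0],"angular":[0,0,0]},{"delta_pos":[-0.15,0,0],"angular":[0,0,0]},{"delta_pos":[-0.15,0,0],"angular":[0,0,0]}]'
python3 -c "
from h import *
st()"
```

```text
time: 4.45
position: [0.4496, 0.2725, 0.0215]
tool_rot: [1.662, -2.664, 0.001]
wrist_force: [-2.1, -4.9, 6.7]
opening: -0.0002
time: 4.78
position: [0.4567, 0.2874, 0.0211]
tool_rot: [1.66, -2.663, 0.002]
wrist_force: [-2.0, -5.3, 6.5]
opening: -0.0001
t 4.7833 jig [-0.0441  0.0001  0.0211] F jig [-5.6629 -0.5524  6.4633] open -6.888175472644277e-05
[[-1.    -0.01  -0.004]
 [-0.01   1.     0.001]
 [ 0.004  0.001 -1.   ]]
```

```bash
python3 - <<'E'
from h import *
for n,(r0,r1,c0,c1) in dict(top=(125,265,200,375),scene=(185,310,225,385),wrist=(140,360,200,480)).items():
    a=cv2.cvtColor(optics.grab_frame(n),cv2.COLOR_RGB2BGR); k=4.2 if n!="wrist" else 2.7
    cv2.imwrite(f"pics/p1_{n}.png",cv2.resize(a[r0:r1,c0:c1],None,fx=k,fy=k,interpolation=cv2.INTER_CUBIC))
E
```

```text
(no output)
```

View pics/p1_scene.png

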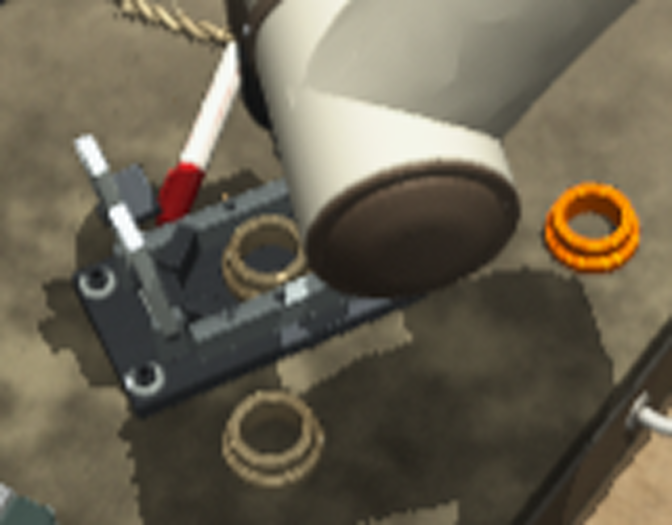

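View pics/p1_wrist.png

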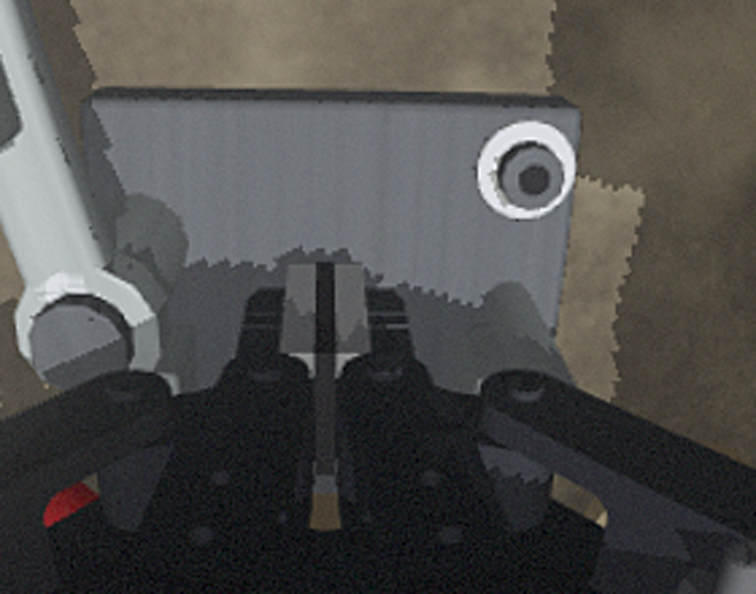

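```bash
python3 - <<'E'
from h import *
f=lambda u,v:(225+u/4.2,185+v/4.2)
print(loc(ray("scene",f(266,245),.034)), loc(ray("scene",f(262,268),.020)))
a=cv2.imread("pics/p1_scene.png")[190:330,180:330]; cv2.imwrite("pics/z.png",cv2.resize(a,None,fx=4,fy=4))
E
```

```text
[-0.0077  0.0007  0.034 ] [-0.0029  0.004   0.02  ]
```

View pics/z.png

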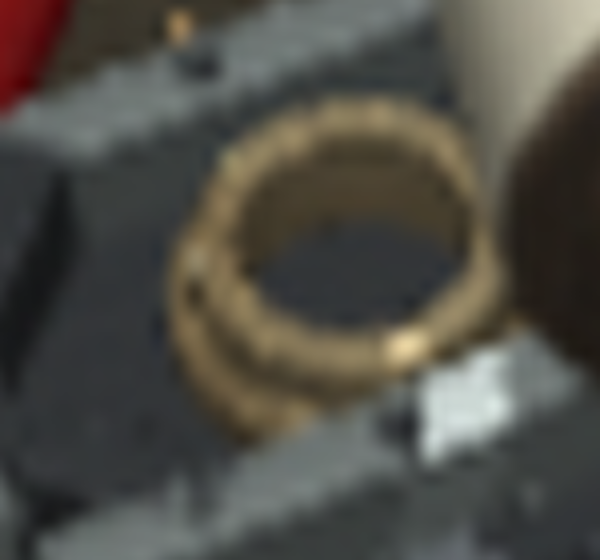

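View pics/p1_top.png

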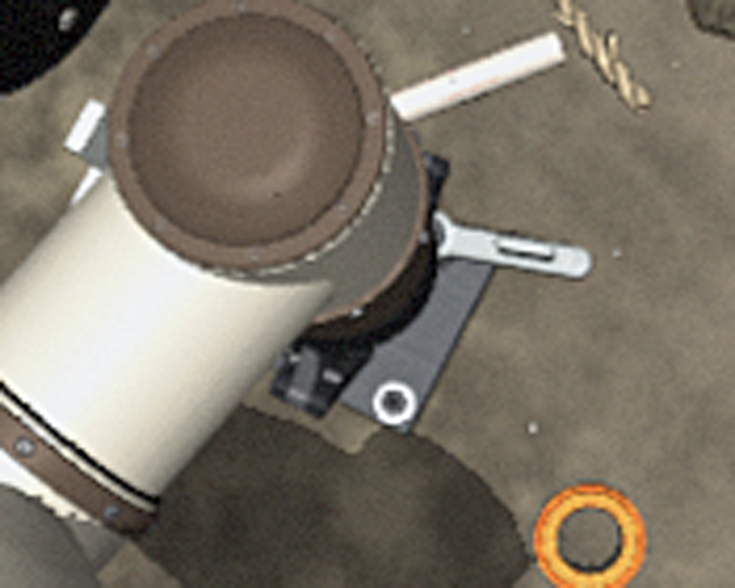

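```bash

python3 -m handwheel '[{"delta_pos":[0,0,-0.1],"angular":[0,0,0]},{"delta_pos":[-0.12,0,0],"angular":[0,0,0]},{"delta_pos":[-0.12,0,0],"angular":[0,0,0]},{"delta_pos":[-0.12,0,0],"angular":[0,0,0]}]'
python3 -c "
from h import *
st()"
```

```text
time: 5.27
position: [0.4618, 0.2977, 0.0234]
tool_rot: [1.661, -2.663, 0.002]
wrist_force: [-3.0, -5.8, 6.7]
opening: -0.0003
t 5.2667 jig [-0.0326  0.0002  0.0234] F jig [-6.5592  0.1085  6.704 ] open -0.0003082374505914715
[[-1.    -0.01  -0.003]
 [-0.01   1.     0.001]
 [ 0.003  0.001 -1.   ]]
```

```bash

python3 -m handwheel '[{"delta_pos":[-0.1,0,0],"angular":[0,0,0]},{"delta_pos":[-0.1,0,0],"angular":[0,0,0]}]'
python3 -m handwheel '[{"delta_pos":[-0.06,0,0],"angular":[0,0,0]}]'
python3 -m handwheel '[{"delta_pos":[-0.05,0,0],"angular":[0,0,0]}]'
python3 -c "
from h import *
st()
for n,(r0,r1,c0,c1) in dict(scene=(215,275,265,325)).items():
    a=cv2.cvtColor(optics.grab_frame(n),cv2.COLOR_RGB2BGR); cv2.imwrite(f'pics/p2_{n}.png',cv2.resize(a[r0:r1,c0:c1],None,fx=10,fy=10,interpolation=cv2.INTER_CUBIC))
"
```

```text
time: 5.43
position: [0.4643, 0.3028, 0.0234]
tool_rot: [1.66, -2.663, 0.002]
wrist_force: [-3.4, -5.4, 6.5]
opening: 0.0001
time: 5.52
position: [0.4653, 0.3047, 0.0234]
tool_rot: [1.661, -2.663, 0.002]
wrist_force: [-2.6, -5.3, 6.5]
opening: -0.0004
time: 5.6
position: [0.4659, 0.3059, 0.0234]
tool_rot: [1.661, -2.663, 0.002]
wrist_force: [-1.4, -5.1, 8.4]
opening: 0.0003
t 5.6 jig [-0.0234  0.0002  0.0234] F jig [-5.1612 -1.0748  8.3943] open 0.0002569914161279077
[[-1.    -0.01  -0.003]
 [-0.01   1.     0.   ]
 [ 0.003  0.001 -1.   ]]
```

View pics/p2_scene.png

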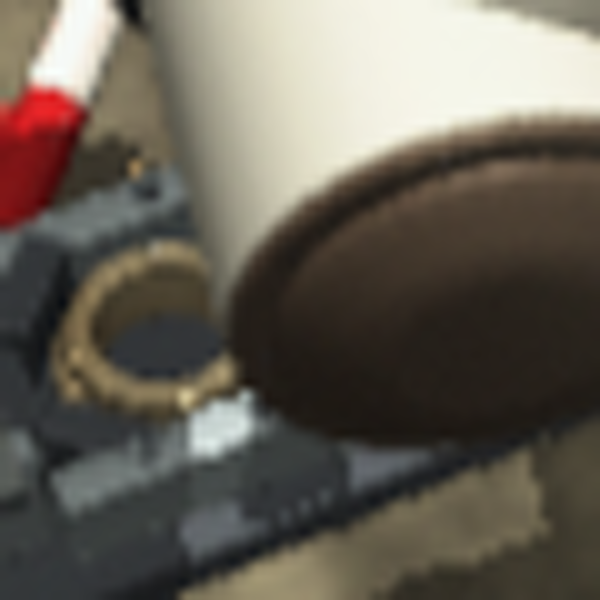

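```bash

python3 -c "
from h import *
print(loc(ray('scene',(265+16,215+32.5),.034)))"
python3 -m handwheel '[{"delta_pos":[-0.05,0,0],"angular":[0,0,0]}]'
python3 -m handwheel '[{"delta_pos":[-0.05,0,0],"angular":[0,0,0]}]'
python3 -c "
from h import *
st()"
```

```text
[0.0116 0.0034 0.034 ]
time: 5.73
position: [0.4664, 0.307, 0.0234]
tool_rot: [1.66, -2.663, 0.002]
wrist_force: [-2.8, -5.8, 6.6]
opening: -0.0003
time: 5.82
position: [0.4666, 0.3074, 0.0233]
tool_rot: [1.659, -2.661, 0.004]
wrist_force: [-2.7, -10.3, 10.7]
opening: -0.0004
t 5.8167 jig [-0.0217  0.0003  0.0233] F jig [-10.4119  -2.1798  10.6542] open -0.00040845938510613737
[[-1.    -0.01  -0.006]
 [-0.01   1.     0.001]
 [ 0.006  0.001 -1.   ]]
```

```bash

python3 -m handwheel '[{"delta_pos":[-0.05,0,0],"angular":[0,0,0]}]'
python3 -m handwheel '[{"delta_pos":[-0.04,0,0],"angular":[0,0,0]},{"delta_pos":[0,0,0],"angular":[0,0,0]}]'
python3 -c "
from h import *
st()"
```

```text
time: 5.9
position: [0.4666, 0.3076, 0.0233]
tool_rot: [1.657, -2.659, 0.005]
wrist_force: [-4.2, -12.0, 12.2]
opening: -0.0
time: 6.07
position: [0.4666, 0.3076, 0.0234]
tool_rot: [1.656, -2.657, 0.007]
wrist_force: [-4.8, -11.5, 12.7]
opening: -0.0
t 6.0667 jig [-0.0215  0.0003  0.0234] F jig [-12.4136  -0.8833  12.6601] open -9.95438627137497e-06
[[-1.    -0.009 -0.011]
 [-0.009  1.     0.002]
 [ 0.011  0.002 -1.   ]]
```

```bash

python3 -m handwheel '[{"delta_pos":[0.1,0,-0.1],"angular":[0,0,0]},{"delta_pos":[0.1,0,-0.1],"angular":[0,0,0]},{"delta_pos":[0.2,0,-0.2],"angular":[0,0,0]},{"delta_pos":[0.5,0,-0.3],"angular":[0,0,0]},{"delta_pos":[1,0,-0.5],"angular":[0,0,0]}]'
python3 -c "
from h import *
st()"
python3 -m handwheel '[{"delta_pos":[1,0,-0.5],"angular":[0,0,0]},{"delta_pos":[0.9,0,-1],"angular":[0,0,0]},{"delta_pos":[0.9,0,-1],"angular":[0,0,0]},{"delta_pos":[0.9,0,-1],"angular":[0,0,0]},{"delta_pos":[0.9,0,-1],"angular":[0,0,0]}]'
python3 - <<'E'
from h import *
st()
for n,(r0,r1,c0,c1) in dict(top=(125,265,200,375),scene=(185,310,225,385)).items():
    a=cv2.cvtColor(optics.grab_frame(n),cv2.COLOR_RGB2BGR); k=4.2
    cv2.imwrite(f"pics/p3_{n}.png",cv2.resize(a[r0:r1,c0:c1],None,fx=k,fy=k,interpolation=cv2.INTER_CUBIC))
E
```

```text
time: 6.48
position: [0.4452, 0.2631, 0.059]
tool_rot: [-1.664, 2.662, 0.001]
wrist_force: [1.1, -0.5, -0.1]
opening: 0.0003
t 6.4833 jig [-0.071  -0.0005  0.059 ] F jig [ 0.0853 -1.2113 -0.0991] open 0.0002566333099489944
[[-1.    -0.012  0.003]
 [-0.012  1.    -0.001]
 [-0.003 -0.001 -1.   ]]
time: 6.9
position: [0.3827, 0.1363, 0.196]
tool_rot: [-1.662, 2.663, 0.001]
wrist_force: [1.4, 0.1, 0.3]
opening: -0.0004
t 6.9 jig [-0.2123 -0.0016  0.196 ] F jig [ 0.7338 -1.2186  0.3401] open -0.00041752196321002337
[[-1.    -0.011  0.002]
 [-0.011  1.    -0.001]
 [-0.002 -0.001 -1.   ]]
```

View pics/p3_scene.png

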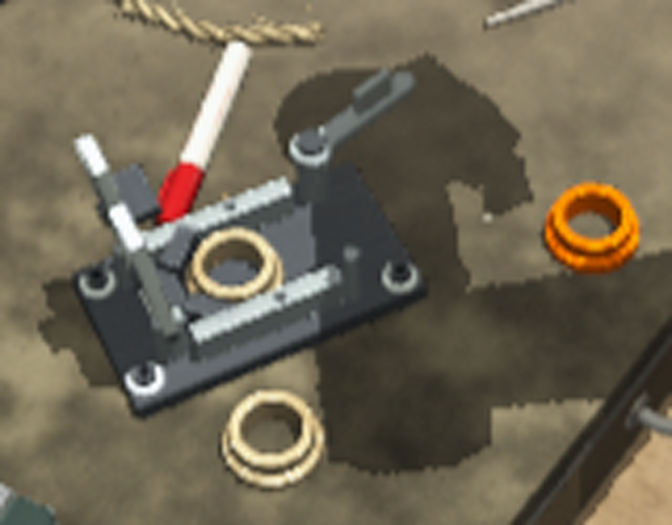

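View pics/p3_top.png

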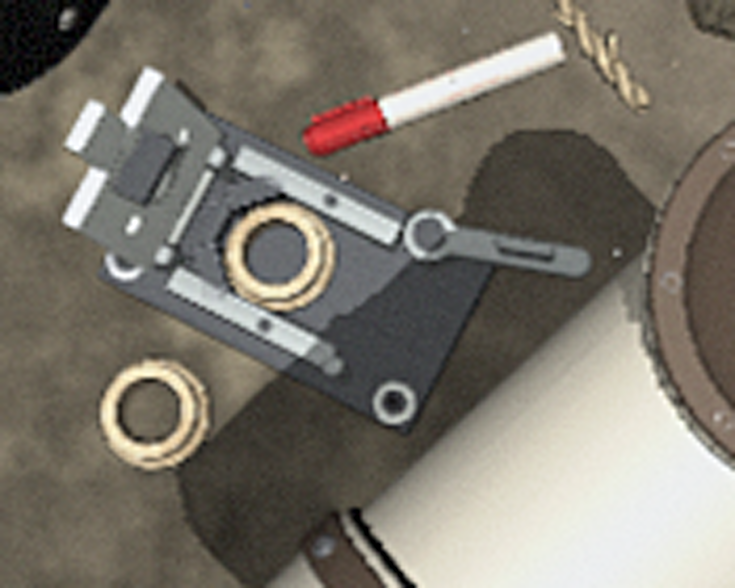

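```bash
python3 - <<'E'
from h import *
f=lambda u,v:(200+u/4.2,125+v/4.2)
g=lambda u,v:(225+u/4.2,185+v/4.2)
print("collar",loc(ray("top",f(277,252),.034)),loc(ray("scene",g(234,263),.034)))
for n,a,b in [("strip low",(192,146),(210,280)),("strip top",(205,42),(163,196)),("helmet top",(280,10),(170,90))]:
    P=tri(a,b); print(n,loc(P),P, proj("top",P)-a,proj("scene",P)-b)
# leaf corners: tongue end mid, shoulders (top) vs scene
for n,a,b in [("tongue",(84,125),(89,152)),("shoulder +y",(83,200),(124,225)),("shoulder -y",(140,95),(140,185))]:
    P=tri(f(*a),g(*b)); print(n,loc(P),proj("top",P)-f(*a),proj("scene",P)-g(*b))
a=cv2.imread("pics/scene0.png")[80:300,90:330]; cv2.imwrite("pics/sh.png",cv2.resize(a,None,fx=3,fy=2.7))
E
```

```text
collar [ 0.0091 -0.0007  0.034 ] [0.0123 0.0034 0.034 ]
strip low [ 0.1831 -0.0037  0.0187] [0.5621 0.4887 0.0187] [[0.9189 1.891 ]] [[-1.821  -0.6969]]
strip top [ 0.2086 -0.1763  0.1348] [0.7278 0.4339 0.1348] [[0.8947 1.9944]] [[-1.5584 -0.834 ]]
helmet top [ 0.087  -0.2438  0.3045] [0.7335 0.295  0.3045] [[-14.3344 -27.4073]] [[19.4427  9.1358]]
tongue [ 0.0754 -0.002   0.1618] [[-0.2511 -0.5117]] [[0.4499 0.1621]]
shoulder +y [0.0713 0.0235 0.1308] [[-0.2527 -0.5129]] [[0.468  0.1557]]
shoulder -y [ 0.0628 -0.0183  0.1179] [[3.2706 7.6042]] [[-6.5082 -2.6043]]
```

View pics/sh.png

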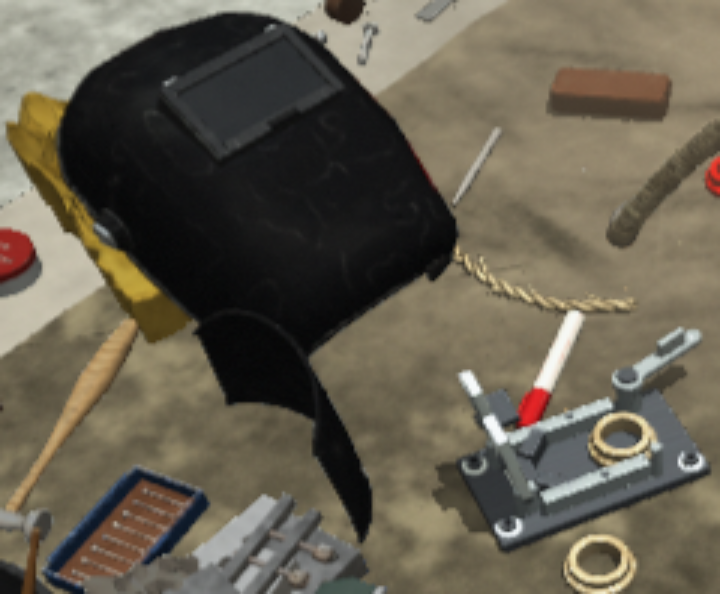

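```bash

python3 -m handwheel '[{"delta_pos":[-0.9,0,-0.9],"angular":[0,0,0]},{"delta_pos":[-0.9,0,-0.9],"angular":[0,0,0]},{"delta_pos":[-0.9,0,-0.9],"angular":[0,0,0]},{"delta_pos":[-1,0,0],"angular":[0,0,0]},{"delta_pos":[-1,0,0],"angular":[0,0,0]}]'
python3 -m handwheel '[{"delta_pos":[-1,0,0],"angular":[0,0,0]},{"delta_pos":[-1,0,0],"angular":[0,0,0]},{"delta_pos":[-1,0,0],"angular":[0,0,0]},{"delta_pos":[-1,0,0],"angular":[0,0,0]},{"delta_pos":[-1,0,0],"angular":[0,0,0]}]'
python3 -c "
from h import *
st()"
```

```text
time: 7.42
position: [0.4465, 0.2661, 0.2774]
tool_rot: [-1.66, 2.66, 0.003]
wrist_force: [0.3, -0.1, -0.4]
opening: 0.0001
time: 7.83
position: [0.5117, 0.4004, 0.2746]
tool_rot: [-1.663, 2.665, 0.001]
wrist_force: [0.4, 0.5, 0.7]
opening: -0.0
t 7.8333 jig [0.0816 0.0017 0.2746] F jig [ 0.6215 -0.1648  0.7071] open -2.2909270798351513e-05
[[-1.    -0.011  0.001]
 [-0.011  1.     0.   ]
 [-0.001  0.    -1.   ]]
```

```bash

python3 -m handwheel '[{"delta_pos":[-1,-0.05,0],"angular":[0,0,0]},{"delta_pos":[0,0,0],"angular":[0,0,0]},{"delta_pos":[0,0,0.9],"angular":[0,0,0]},{"delta_pos":[0,0,0.9],"angular":[0,0,0]},{"delta_pos":[0,0,0.9],"angular":[0,0,0]}]'
python3 -c "
from h import *
st()
for n,(r0,r1,c0,c1) in dict(scene=(155,310,195,385)).items():
    a=cv2.cvtColor(optics.grab_frame(n),cv2.COLOR_RGB2BGR); cv2.imwrite('pics/p4.png',cv2.resize(a[r0:r1,c0:c1],None,fx=3.8,fy=3.8))
"
```

```text
time: 8.25
position: [0.5256, 0.4252, 0.193]
tool_rot: [-1.662, 2.664, 0.002]
wrist_force: [-0.1, -0.5, -0.2]
opening: -0.0
t 8.25 jig [0.11   0.0004 0.193 ] F jig [-0.4966 -0.1636 -0.1793] open -3.2902763531758826e-05
[[-1.    -0.01   0.002]
 [-0.01   1.     0.   ]
 [-0.002  0.    -1.   ]]
```

View pics/p4.png

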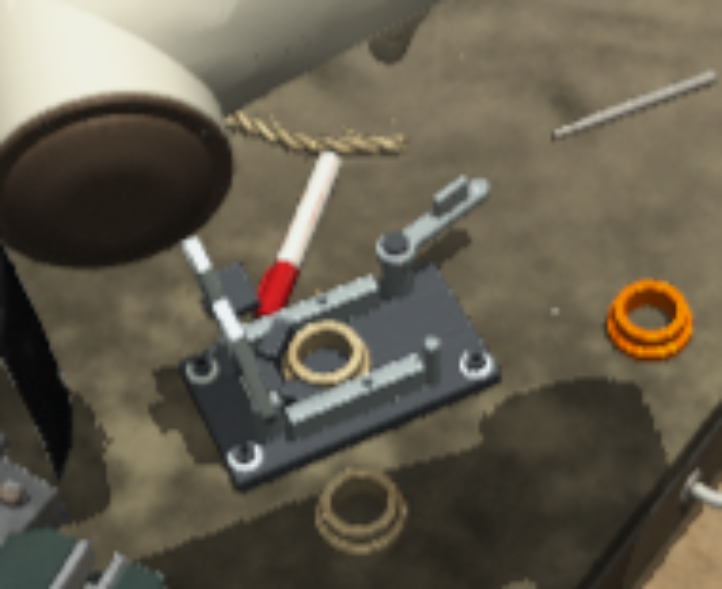

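```bash

python3 -m handwheel '[{"delta_pos":[0,0,0.8],"angular":[0,0,0]},{"delta_pos":[0,0,0.8],"angular":[0,0,0]},{"delta_pos":[0,0,0.5],"angular":[0,0,0]},{"delta_pos":[0.3,0,0],"angular":[0,0,0]},{"delta_pos":[0.2,0,0],"angular":[0,0,0]}]'
python3 -m handwheel '[{"delta_pos":[0.2,0,0],"angular":[0,0,0]},{"delta_pos":[0.1,0,0],"angular":[0,0,0]}]'
python3 -c "
from h import *
st()"
```

```text
time: 8.72
position: [0.5187, 0.4103, 0.1309]
tool_rot: [1.662, -2.664, 0.001]
wrist_force: [-0.0, 0.2, 0.4]
opening: -0.0001
time: 8.88
position: [0.5156, 0.4032, 0.1333]
tool_rot: [-1.66, 2.662, 0.002]
wrist_force: [-0.1, 2.0, -1.1]
opening: 0.0001
t 8.8833 jig [ 0.0858 -0.0005  0.1333] F jig [ 1.7829  1.0164 -1.0936] open 0.00013931026477382333
[[-1.    -0.01   0.004]
 [-0.01   1.    -0.001]
 [-0.004 -0.001 -1.   ]]
```

```bash

python3 -m handwheel '[{"delta_pos":[0.29,0,0.1],"angular":[0,0,0]},{"delta_pos":[0.29,0,0.1],"angular":[0,0,0]},{"delta_pos":[0.29,0,0.03],"angular":[0,0,0]},{"delta_pos":[0.29,0,0.05],"angular":[0,0,0]}]'
python3 -c "
from h import *
st()"
python3 -m handwheel '[{"delta_pos":[0.28,0,0.09],"angular":[0,0,0]},{"delta_pos":[0.28,0,0.1],"angular":[0,0,0]},{"delta_pos":[0.26,0,0.15],"angular":[0,0,0]},{"delta_pos":[0.26,0,0.15],"angular":[0,0,0]}]'
python3 -c "
from h import *
st()
for n,(r0,r1,c0,c1) in dict(scene=(155,310,195,385)).items():
    a=cv2.cvtColor(optics.grab_frame(n),cv2.COLOR_RGB2BGR); cv2.imwrite('pics/p5.png',cv2.resize(a[r0:r1,c0:c1],None,fx=3.8,fy=3.8))
"
```

```text
time: 9.22
position: [0.4997, 0.3712, 0.1235]
tool_rot: [-1.661, 2.664, 0.001]
wrist_force: [0.5, 1.4, 1.4]
opening: 0.0001
t 9.2167 jig [ 0.0502 -0.0007  0.1235] F jig [1.4868 0.2411 1.3723] open 5.5162724033556706e-05
[[-1.    -0.01   0.002]
 [-0.01   1.    -0.   ]
 [-0.002 -0.    -1.   ]]
time: 9.55
position: [0.4849, 0.3416, 0.1074]
tool_rot: [1.662, -2.665, 0.0]
wrist_force: [-0.3, 2.3, -0.7]
opening: -0.0
t 9.55 jig [ 0.017  -0.0008  0.1074] F jig [ 1.8748  1.2847 -0.7102] open -4.9259701613418165e-05
[[-1.    -0.01  -0.001]
 [-0.01   1.     0.   ]
 [ 0.001  0.    -1.   ]]
```

View pics/p5.png

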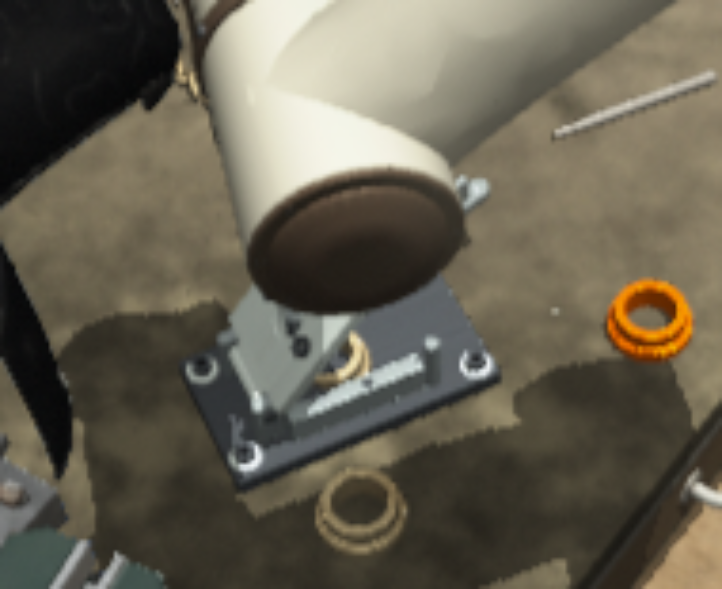

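```bash

python3 -m handwheel '[{"delta_pos":[0.12,0,0.2],"angular":[0,0,0]},{"delta_pos":[0.12,0,0.2],"angular":[0,0,0]},{"delta_pos":[0.17,0,0.22],"angular":[0,0,0]},{"delta_pos":[0.17,0,0.22],"angular":[0,0,0]}]'
python3 -c "
from h import *
st()"
python3 -m handwheel '[{"delta_pos":[0.12,0,0.25],"angular":[0,0,0]},{"delta_pos":[0.12,0,0.25],"angular":[0,0,0]},{"delta_pos":[0.07,0,0.26],"angular":[0,0,0]},{"delta_pos":[0.07,0,0.2],"angular":[0,0,0]}]'
python3 -c "
from h import *
st()"
```

```text
time: 9.93
position: [0.4779, 0.3267, 0.0819]
tool_rot: [-1.662, 2.666, -0.0]
wrist_force: [1.4, 0.9, 0.9]
opening: -0.0003
t 9.9333 jig [ 0.0006 -0.0011  0.0819] F jig [ 1.4437 -0.8524  0.9255] open -0.00027839928647124264
[[-1.   -0.01  0.  ]
 [-0.01  1.   -0.  ]
 [-0.   -0.   -1.  ]]
time: 10.27
position: [0.4726, 0.3163, 0.0528]
tool_rot: [1.662, -2.665, 0.0]
wrist_force: [0.1, 0.4, 1.3]
opening: 0.0002
t 10.2667 jig [-0.0111 -0.0011  0.0528] F jig [0.413  0.09   1.3085] open 0.00017543292005691227
[[-1.    -0.01  -0.001]
 [-0.01   1.     0.   ]
 [ 0.001  0.    -1.   ]]
```

```bash

python3 -m handwheel '[{"delta_pos":[0.02,0,0.15],"angular":[0,0,0]},{"delta_pos":[0,0,0.12],"angular":[0,0,0]}]'
python3 -m handwheel '[{"delta_pos":[0,0,0.07],"angular":[0,0,0]}]'
python3 -m handwheel '[{"delta_pos":[0,0,0.07],"angular":[0,0,0]},{"delta_pos":[0,0,0],"angular":[0,0,0]}]'
python3 -c "
from h import *
st()"
```

```text
time: 10.43
position: [0.4721, 0.3154, 0.045]
tool_rot: [1.661, -2.664, 0.001]
wrist_force: [-0.7, -0.3, 1.0]
opening: 0.0001
time: 10.52
position: [0.4722, 0.3154, 0.0438]
tool_rot: [1.661, -2.663, 0.002]
wrist_force: [-6.2, -2.5, 16.4]
opening: 0.0
time: 10.68
position: [0.4722, 0.3154, 0.0439]
tool_rot: [1.662, -2.663, 0.002]
wrist_force: [-5.8, -5.3, 15.6]
opening: 0.0
t 10.6833 jig [-0.012  -0.0011  0.0439] F jig [-7.2986  2.8013 15.5822] open 3.467128541923592e-05
[[-1.    -0.011 -0.002]
 [-0.011  1.    -0.   ]
 [ 0.002 -0.    -1.   ]]
```

```bash

python3 -m handwheel '[{"delta_pos":[0,0,-0.3],"angular":[0,0,0]},{"delta_pos":[0,0,-0.9],"angular":[0,0,0]},{"delta_pos":[0,0,-1],"angular":[0,0,0]},{"delta_pos":[0.5,-0.9,-0.5],"angular":[0,0,0]},{"delta_pos":[0.9,-0.9,0],"angular":[0,0,0]}]'
python3 -m handwheel '[{"delta_pos":[0.8,-0.8,0],"angular":[0,0,0]},{"delta_pos":[0.6,-0.4,0],"angular":[0,0,0]},{"delta_pos":[0,0,0],"angular":[0,0,0]}]'
python3 -c "
from h import *
st()
for n,(r0,r1,c0,c1) in dict(scene=(155,310,195,385),top=(125,265,200,375),wrist=(0,400,0,640)).items():
    a=cv2.cvtColor(optics.grab_frame(n),cv2.COLOR_RGB2BGR); k=3.8 if n!='wrist' else 1.2
    cv2.imwrite(f'pics/p6_{n}.png',cv2.resize(a[r0:r1,c0:c1],None,fx=k,fy=k))
"
```

```text
time: 11.1
position: [0.5059, 0.2583, 0.1273]
tool_rot: [-1.664, 2.652, 0.001]
wrist_force: [1.8, 0.1, -0.4]
opening: 0.0003
time: 11.35
position: [0.5164, 0.1976, 0.1226]
tool_rot: [1.655, -2.668, -0.0]
wrist_force: [0.2, 0.4, -0.2]
opening: 0.0
t 11.35 jig [-0.0975 -0.0935  0.1226] F jig [ 0.4087 -0.0241 -0.2141] open 2.072890105580351e-05
[[-1.    -0.005 -0.001]
 [-0.005  1.     0.001]
 [ 0.001  0.001 -1.   ]]
```

View pics/p6_scene.png

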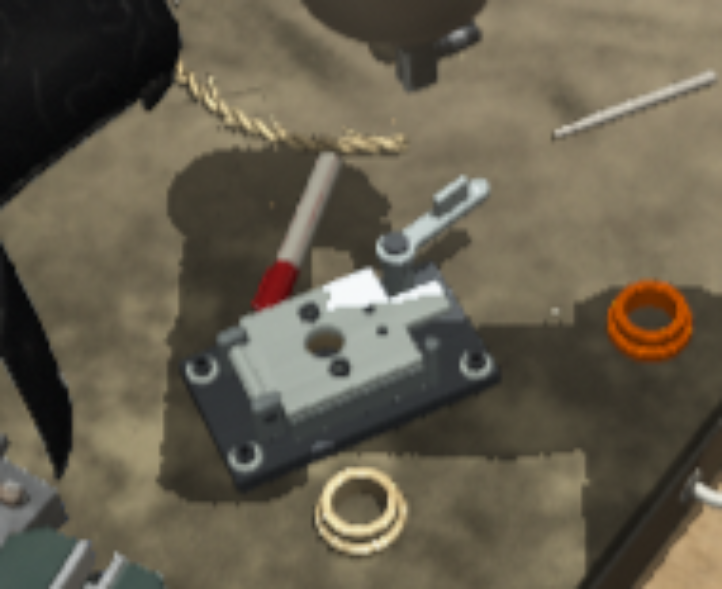

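View pics/p6_top.png

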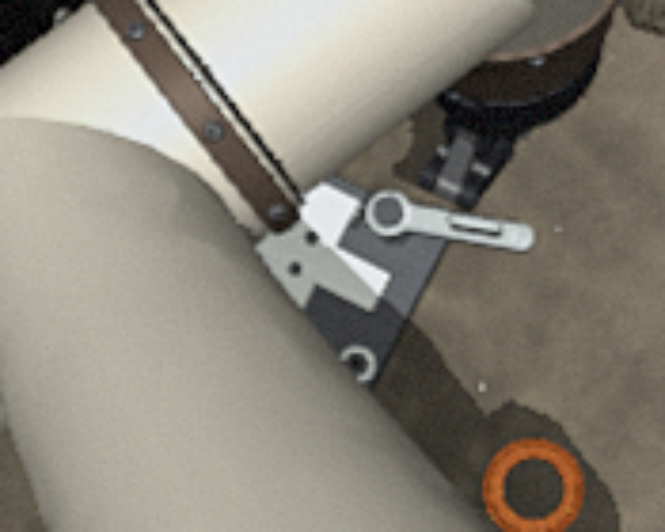

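View pics/p6_wrist.png

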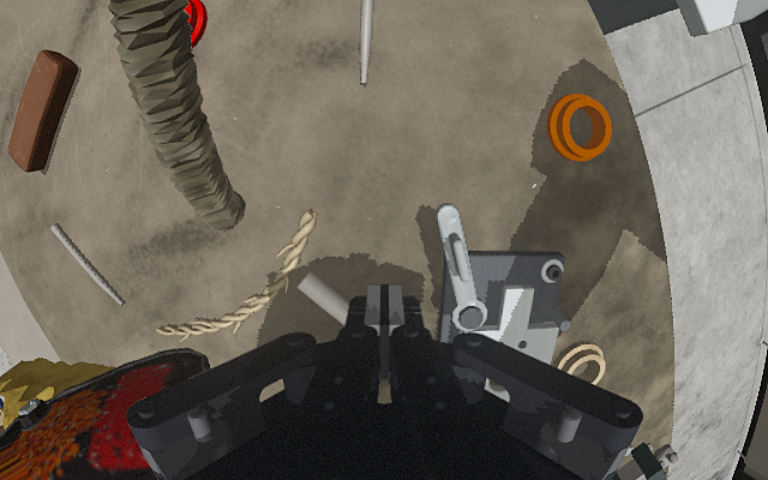

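```bash

python3 -m handwheel '[{"delta_pos":[0,0,0.8],"angular":[0,0,0]},{"delta_pos":[0,0,0.8],"angular":[0,0,0]},{"delta_pos":[0,0,0.35],"angular":[0,0,0]},{"delta_pos":[0,0.3,0],"angular":[0,0,0]},{"delta_pos":[0,0.3,0],"angular":[0,0,0]}]'
python3 -m handwheel '[{"delta_pos":[0,0.2,0],"angular":[0,0,0]},{"delta_pos":[0,0.15,0],"angular":[0,0,0]}]'
python3 -c "
from h import *
st()"
```

```text
time: 11.92
position: [0.4999, 0.2099, 0.0639]
tool_rot: [1.662, -2.665, 0.001]
wrist_force: [-0.2, 0.1, 0.5]
opening: 0.0001
time: 12.08
position: [0.4907, 0.215, 0.0656]
tool_rot: [-1.663, 2.662, -0.0]
wrist_force: [1.7, -1.0, 3.4]
opening: -0.0
t 12.0833 jig [-0.0935 -0.0628  0.0656] F jig [-0.0912 -1.9872  3.3528] open -3.9364287610375726e-05
[[-1.    -0.012  0.002]
 [-0.012  1.    -0.001]
 [-0.002 -0.001 -1.   ]]
```

```bash

python3 -m handwheel '[{"delta_pos":[0.12,0.25,0],"angular":[0,0,0]},{"delta_pos":[0.12,0.25,0],"angular":[0,0,0]},{"delta_pos":[0.04,0.26,0.03],"angular":[0,0,0]},{"delta_pos":[0.04,0.26,0.03],"angular":[0,0,0]}]'
python3 -c "
from h import *
st()
for n,(r0,r1,c0,c1) in dict(wrist=(100,400,150,550)).items():
    a=cv2.cvtColor(optics.grab_frame(n),cv2.COLOR_RGB2BGR); k=1.9
    cv2.imwrite(f'pics/p7_{n}.png',cv2.resize(a[r0:r1,c0:c1],None,fx=k,fy=k))
"
```

```text
time: 12.42
position: [0.4623, 0.2214, 0.0656]
tool_rot: [-1.658, 2.655, 0.001]
wrist_force: [6.2, 2.1, 10.2]
opening: -0.0001
t 12.4167 jig [-0.1005 -0.0345  0.0656] F jig [ 4.6498 -4.564  10.206 ] open -7.33462293503824e-05
[[-1.    -0.012  0.01 ]
 [-0.012  1.    -0.006]
 [-0.01  -0.006 -1.   ]]
```

View pics/p7_wrist.png

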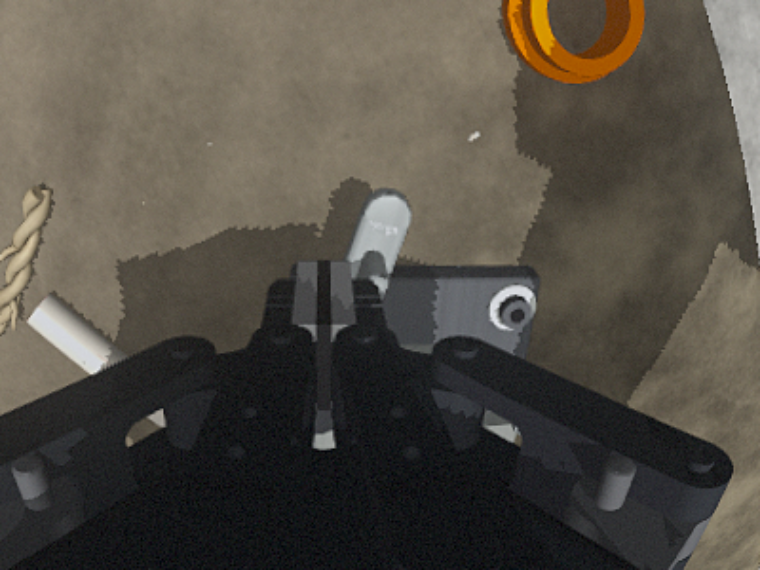

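```bash

python3 -m handwheel '[{"delta_pos":[-0.02,0.24,0],"angular":[0,0,0]},{"delta_pos":[-0.03,0.24,0],"angular":[0,0,0]},{"delta_pos":[-0.15,0.18,0],"angular":[0,0,0]},{"delta_pos":[-0.15,0.18,0],"angular":[0,0,0]}]'
python3 -c "
from h import *
st()"
```

```text
time: 12.8
position: [0.4417, 0.24, 0.0639]
tool_rot: [-1.661, 2.663, 0.001]
wrist_force: [0.3, -0.4, 0.7]
opening: 0.0001
t 12.8 jig [-0.0932 -0.0078  0.0639] F jig [-0.2188 -0.4075  0.6574] open 8.027470268777042e-05
[[-1.    -0.01   0.003]
 [-0.01   1.    -0.002]
 [-0.003 -0.002 -1.   ]]
```

```bash

python3 -c "
from h import *
for n,(r0,r1,c0,c1) in dict(wrist=(100,400,150,550),scene=(155,310,195,385)).items():
    a=cv2.cvtColor(optics.grab_frame(n),cv2.COLOR_RGB2BGR); k=1.9 if n=='wrist' else 3.8
    cv2.imwrite(f'pics/p8_{n}.png',cv2.resize(a[r0:r1,c0:c1],None,fx=k,fy=k))
"
```

```text
(no output)
```

View pics/p8_wrist.png

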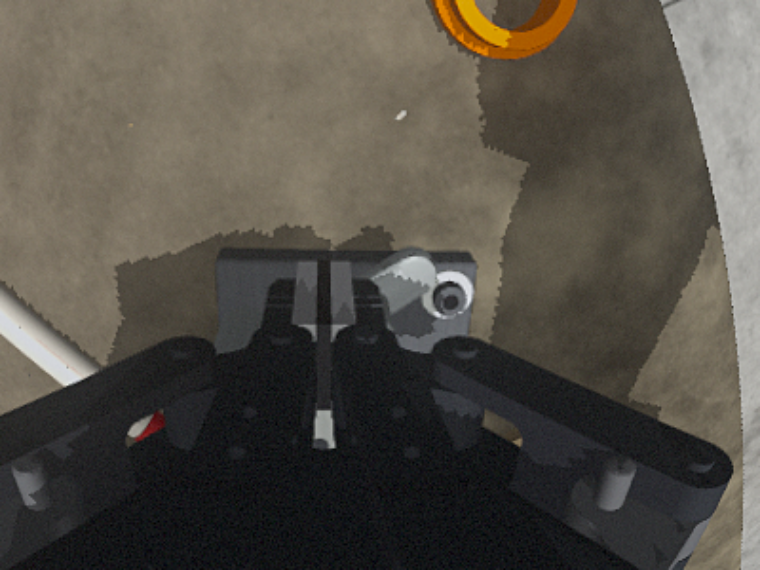

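View pics/p8_scene.png

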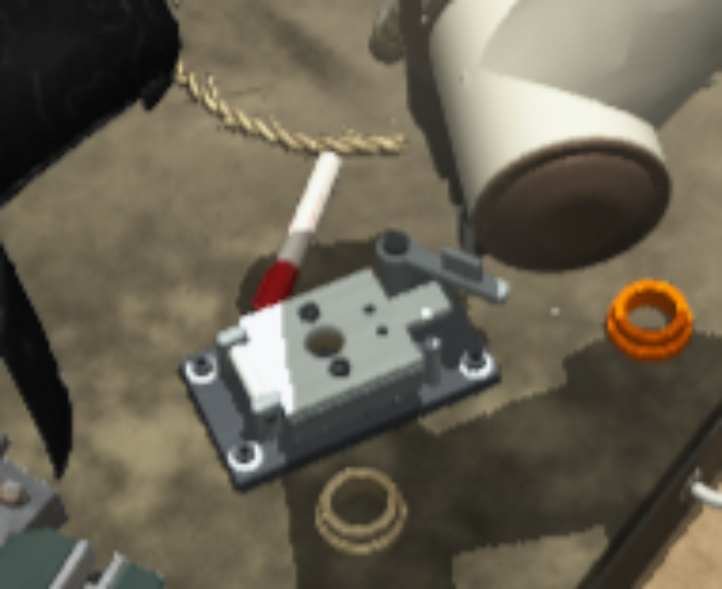

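```bash

python3 -m handwheel '[{"delta_pos":[-0.2,0.12,0.04],"angular":[0,0,0]},{"delta_pos":[-0.22,0.12,0],"angular":[0,0,0]},{"delta_pos":[-0.22,0.06,0],"angular":[0,0,0]},{"delta_pos":[-0.2,0.05,0],"angular":[0,0,0]}]'
python3 -m handwheel '[{"delta_pos":[-0.1,0,0],"angular":[0,0,0]}]'
python3 -c "
from h import *
st()"
```

```text
time: 13.23
position: [0.4421, 0.2662, 0.0605]
tool_rot: [1.66, -2.664, 0.001]
wrist_force: [-0.4, -1.2, 0.4]
opening: 0.0001
time: 13.32
position: [0.4437, 0.2693, 0.0606]
tool_rot: [1.661, -2.664, 0.001]
wrist_force: [-3.8, -5.0, 1.5]
opening: -0.0003
t 13.3167 jig [-0.0661  0.0037  0.0606] F jig [-6.1432  1.1432  1.459 ] open -0.0002661211154669919
[[-1.    -0.01  -0.002]
 [-0.01   1.     0.001]
 [ 0.002  0.001 -1.   ]]
```

Near the stop; press on until it stalls.

```bash

python3 -m handwheel '[{"delta_pos":[-0.08,0,0],"angular":[0,0,0]}]'
python3 -m handwheel '[{"delta_pos":[-0.07,0,0],"angular":[0,0,0]},{"delta_pos":[0,0,0],"angular":[0,0,0]}]'
python3 -c "
from h import *
st()"
```

```text
time: 13.4
position: [0.4436, 0.2694, 0.0604]
tool_rot: [1.658, -2.66, 0.003]
wrist_force: [-4.6, -8.6, 5.5]
opening: -0.0002
time: 13.57
position: [0.4436, 0.2694, 0.0605]
tool_rot: [1.655, -2.658, 0.005]
wrist_force: [-5.5, -7.7, 5.8]
opening: 0.0002
t 13.5667 jig [-0.066   0.0038  0.0605] F jig [-9.3348  1.5177  5.7967] open 0.0002280985954119377
[[-1.    -0.009 -0.011]
 [-0.009  1.     0.003]
 [ 0.011  0.003 -1.   ]]
```

```bash

python3 -m handwheel '[{"delta_pos":[0.2,0,0],"angular":[0,0,0]},{"delta_pos":[0.4,0,0],"angular":[0,0,0]},{"delta_pos":[0.8,0,-0.5],"angular":[0,0,0]},{"delta_pos":[0.9,0,-0.9],"angular":[0,0,0]},{"delta_pos":[0.9,0,-0.9],"angular":[0,0,0]}]'
python3 -m handwheel '[{"delta_pos":[0.9,0,-0.9],"angular":[0,0,0]},{"delta_pos":[0.9,0,-0.9],"angular":[0,0,0]},{"delta_pos":[0,0,0],"angular":[0,0,0]}]'
python3 -c "
from h import *
st()
for n,(r0,r1,c0,c1) in dict(scene=(155,310,195,385),top=(125,265,200,375)).items():
    a=cv2.cvtColor(optics.grab_frame(n),cv2.COLOR_RGB2BGR); k=3.8
    cv2.imwrite(f'pics/p9_{n}.png',cv2.resize(a[r0:r1,c0:c1],None,fx=k,fy=k))
"
```

```text
time: 13.98
position: [0.4033, 0.1858, 0.1302]
tool_rot: [1.662, -2.665, 0.0]
wrist_force: [0.4, 0.7, 0.5]
opening: 0.0001
time: 14.23
position: [0.3804, 0.1368, 0.1892]
tool_rot: [-1.655, 2.658, 0.002]
wrist_force: [0.0, 0.4, -0.5]
opening: 0.0001
t 14.2333 jig [-0.2129  0.0007  0.1892] F jig [ 0.3903  0.1766 -0.4521] open 0.00010872398137080487
[[-1.    -0.009  0.01 ]
 [-0.009  1.    -0.005]
 [-0.01  -0.005 -1.   ]]
```

View pics/p9_scene.png

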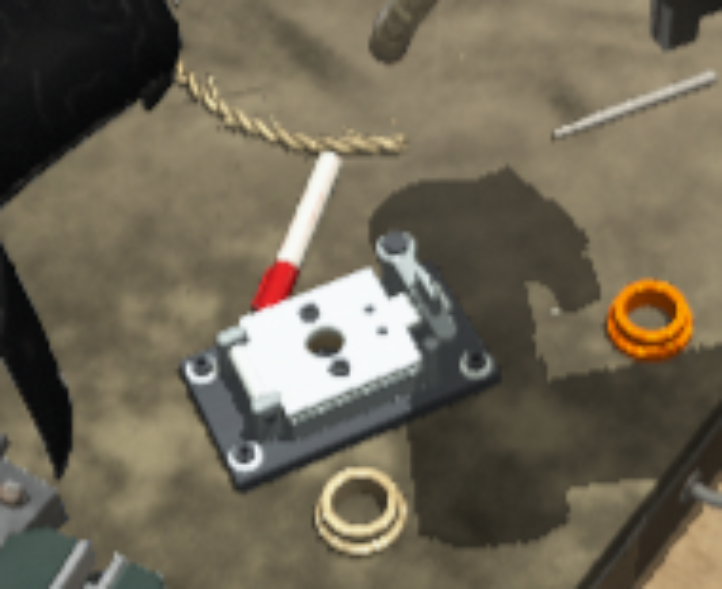

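View pics/p9_top.png

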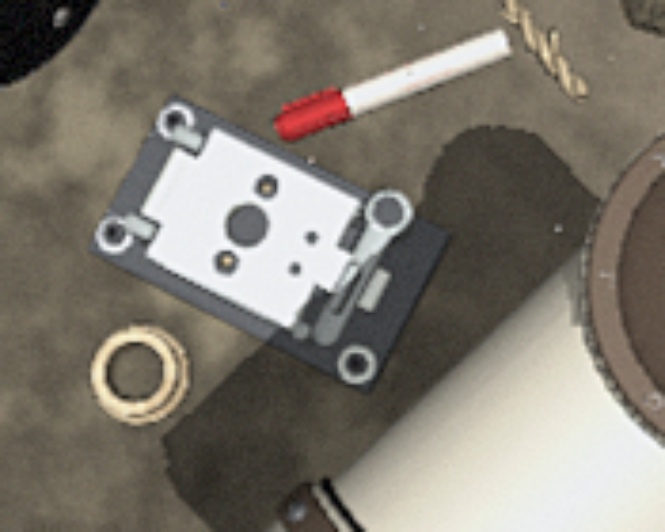

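```bash

python3 -c "
from h import *
f=lambda u,v:(200+u/3.8,125+v/3.8)
p=loc(ray('top',f(389,211),.0545));t=loc(ray('top',f(328,335),.0545));q=loc(ray('top',f(302,330),.054));print(p,t,q,np.arctan2(-(t-p)[0],(t-p)[1]))
w=loc(ray('top',f(246,226),.044)); print('window',w,'exp 12 0')
g=lambda u,v:(195+u/3.8,155+v/3.8)
p=loc(ray('scene',g(395,243),.0545));t=loc(ray('scene',g(447,333),.0545));print(p,t,np.arctan2(-(t-p)[0],(t-p)[1]))
"
```

```text
[-0.0546 -0.0378  0.0545] [-0.0559  0.0318  0.0545] [-0.043   0.0354  0.054 ] 0.01874395131652767
window [0.0094 0.0003 0.044 ] exp 12 0
[-0.0528 -0.0361  0.0545] [-0.0509  0.0374  0.0545] -0.02494889705537288
```

Both views put the latch at about 0 rad, against its pin. The leaf is flat and the hand is clear, so I'm handing the job in.

```bash
python3 -c "
from rig import order; print(order.sign_off())"
```

```text
the job is handed in; nothing more can be done
None
```

The jig is shut on the collar and latched, and the job was handed in at about 14.3 s of the 54 s allowed. The hand-in reports no verdict.

What I did, pushing with shut fingers throughout:
1. **Collar:** I pushed it along the channel until it stalled in the V at about 12 N. It never looked lifted or tipped in the pictures.
2. **Leaf:** I pushed it over from behind and down flat. It stalled at about 15 N with the fingertips at z = 43.9 mm, and the shut leaf's top should be at 44 mm.
3. **Latch:** I pushed it round by its tab until it stalled against the stop pin at about 10 N.

**Last checks**
- **Latch:** it reads +0.02 rad in the top view and −0.02 rad in the scene view, against a limit of 0.12.
- **Leaf and surroundings:** the leaf lies flat in both views. The pen and spare collar look unmoved in both. The punch looks unmoved in the scene view, the only one of the two crops that covers it.
- **Hand:** it is clear, with the fingertips about 0.19 m above the bench and about 0.13 m beyond the mouth end.

**What disagreed**
- **Collar position:** the two cameras differ by about 3 mm, putting it at x = 9.1 mm (top) and 12.3 mm (scene) against 12 mm for home. The top view reads the leaf window and latch pivot about 2.5 mm short in the same way, so I took the stall and the leaf shutting fully as proof that it was home.
- **Upward force:** I saw about 7–13 N upward on the tool while pushing the collar, and up to about 10 N on the latch. I did not find the cause, but it did no visible harm.

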